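# Load the covered cup carousel with its hand crank

### The job

Take the crank from its rubber mat, fit it fully down onto the square shaft of the carousel, and load all the steel portion cups that stand on the worktop into the carousel, one upright in each pocket, through the open bay at the front of the clear cover: one full circle of the crank, either way, brings the next pocket to the bay. Wind on after the last cup too, so that all cups stand under the cover, the bay holds no cup and a pocket stands square in the bay; then stand the crank upright back on its mat. Turn the deck only with the crank, and leave the salt shaker where it is.

Things in the scene. Friction and masses are not known exactly. Their poses are not given: they have to be found in the camera images.
- bay (a point): Open loading bay of the carousel: point on the deck floor, 45 mm above the worktop, where the centre of the pocket in the bay stands. Carousel frame: x points from the bay to the deck's axis, 75 mm away; y to the left, z up. The carousel is fixed, grey, its round steel deck 228 mm across
- cover_edge (a point): Middle of the straight steel front edge of the flat clear cover (it lies 106 to 114 mm above the worktop; this point is at the top of it), 41 mm beyond the bay point. The cover hides all of the deck behind this edge, so only the bay is open from above; a post behind the deck carries it
- shaft_seat (a point): Square drive shaft on the carousel's grey gear housing (85 mm square, top 60 mm above the worktop): point on its axis at the collar where the crank hub rests, 66 mm above the worktop. The shaft is 16 mm square and stands 27 mm above this point, the last 6 mm stepped narrower as lead-in; x and y are square to its flats and turn with it
- shaft (a joint): Drive shaft angle (rad), 0 at the start, positive counter-clockwise from above, no stops. One full circle (6.283) turns the deck one pocket (a quarter turn, same sense). A detent pulls it to the nearest full circle with up to about 0.1 N m (friction 0.02 N m): let go within about 1 rad of a full circle it comes home to within about 0.3 rad by itself
- pocket0 (a point): One of four quarter pockets of the deck, 75 mm from the deck's axis, 90 degrees apart, with a black round pad: centre of its floor; axes turn with the deck and are square to the bay's axes when a pocket stands square in the bay. At the start this pocket is in the bay. White ribs 28 mm wide, 8 mm high part the pockets, a 10 mm rim runs round; a cup has 10 to 25 mm of room each way
- pocket1 (a point): Second pocket (counter-clockwise from pocket0, seen from above): centre of its floor, axes as for pocket0
- pocket2 (a point): Third pocket, opposite pocket0: centre of its floor, axes as for pocket0
- pocket3 (a point): Fourth pocket, opposite pocket1: centre of its floor, axes as for pocket0
- crank_socket (a point): Loose crank, 0.32 kg, stands by itself on its hub: centre of the hub's underside, z up. Dark steel hub 31 mm square, 66 mm high, with an 18 mm square socket 30 mm deep from below; an arm (14 mm wide, 32 to 40 mm up) points along the crank's -x to the red knob 65 mm from the hub's axis. x, y are square to hub and socket
- crank_grip (a point): Middle of the solid upper part of the crank's hub, 48 mm above its underside, where it is 31 mm square: a place to grip it when carrying, with the fingers on its +y and -y sides (the arm is at -x)
- knob_grip (a point): Red knob of the crank, round, 18 mm across, upright from 40 to 81 mm above the hub's underside, 65 mm from the hub's axis: its middle. The knob spins freely on the arm, so a gripper can hold it while leading it round a circle without turning itself
- mat_top (a point): Black rubber mat, fixed, 110 (its x) by 130 (its y) by 4 mm: centre of its top. The crank starts on it and belongs there at the end
- cup0_c (a point): steel portion cup with yellow filling, round, rim 61 mm across, base 46 mm, 37 mm high; stands upright on the worktop; may be absent (None). Point at its centre, half-way up (18.5 mm above its base), z up
- cup1_c (a point): steel portion cup, empty, round, rim 61 mm across, base 46 mm, 37 mm high; stands upright on the worktop; may be absent (None). Point at its centre, half-way up (18.5 mm above its base), z up
- cup2_c (a point): steel portion cup, empty, round, rim 61 mm across, base 46 mm, 37 mm high; stands upright on the worktop; may be absent (None). Point at its centre, half-way up (18.5 mm above its base), z up
- salt_shaker: Salt shaker, 44 mm across, 90 mm high, a bystander on the worktop; origin at the centre of its underside
Not all that is in view belongs to the job. What is shaped like the part that bears cup1_c but green is not meant.

How it is judged:
By the outcome, as a careful person would: the job done as asked, in the order asked, and still so for the second after the job is handed in, with the robot touching nothing.
Of cup0, cup1, cup2 only 2 to 3 are there at a start; the rules pass over those that are not, and their reading is None.
At some moment in a run one of cup0, cup1, cup2 may be knocked a few centimetres aside while the robot is not near it.
It also fails if it takes over 210 s, if anything falls off the work surface, if the arm or the gripper's body presses on something with over 40 N, if the wrist force passes 120 N, or if a joint passes its speed limit or range.

### The arm

A 7-joint arm with a two-finger parallel gripper is mounted at the origin on a cart in front of the work surface, level with it; the furniture and walls round the work are solid. World frame = base frame: x ahead of the robot, y to its left, z up, the work surface at z = 0. Lengths are in m, angles in rad, forces in N, time in s.
With the tool pointing down it reaches from about 0.4 to 0.9 m from the base axis. Payload 5.6 kg.
Tool frame: the origin (TCP) lies midway between the tips of the shut fingers; the grasp point (between the pads) lies 19 mm behind it; z points along the fingers, y is the line along which they close (so a half turn about z gives the same grasp; the last joint's range is limited). The gripper opens to 92 mm and grips with 3 to 60 N. Pads are 20 mm wide; open, the fingers measure 128 mm over their backs; the gripper's body (75 mm by 189 mm) begins 69 mm behind the grasp point.
Start: joints at [1.117, 0.468, -0.012, 1.603, 0.006, 1.071, -0.056], TCP at [0.26, -0.596, 0.178] pointing down, gripper open.
Joint ranges: [-2.53, 2.53], [-0.31, 2.02], [-1.57, 1.55], [0.28, 2.44], [-1.29, 4.43], [0.15, 1.84], [-2.92, 2.92]. Speed limits (rad/s): [2.57, 2.57, 3.14, 3.14, 3.14, 3.14, 3.14].

### API

Orientations are given as a 3x3 rotation matrix whose columns are the frame's x, y, z axes.
In Python, from station import env, effector, solver, viewer, workorder, search_frame, tip_of gives the robot as it stands. Calls block until the motion is done:
- env.reach(position, orientation): joint-space move of the TCP to a pose.
- env.movel(position, frame=None, rate=0.15): straight line of the TCP; frame=None keeps the orientation; rate is the mean speed in m/s.
- env.goto_joints(angles): joint-space move.
- effector.release() and effector.grasp(squeeze=None): open the fingers fully, or close them until they stop; squeeze is the grip in N (None keeps the last).
- env.pause(seconds).
- solver.inverse_kinematics(position, orientation): joint angles nearest the present ones, or None.
- env.sense(): the state.
- viewer.read_camera(name): name is "scene" or "top" or "wrist"; returns (picture, depth): 400x640x3 uint8, red, green, blue; 400x640 float32, m along the optical axis (not along the pixel's ray), 0 where there is no reading.
- viewer.camera_info(name): a dict with "intrinsics" (3x3 intrinsics, pixels), "eye" and "rotation" of the camera in the world; the wrist camera has in their place "T_tool_cam" (4x4, takes a point from camera to tool coordinates, whose origin is the TCP and whose axes are the flange's). Camera axes: x right, y up, looking along -z (the intrinsics and any distortion apply to the point x, -y, -z); pixel columns grow to the right and rows downward; lengths in m; the calibration is good to about 2 mm. The wrist camera is an equidistant fisheye: a pixel r from the principal point sees the ray r / f radians off the axis. A picture is of the moment at which its call begins: read the wrist's pose just before it. camera_info takes no time and is no camera call.
A pose or a line that the arm cannot do raises env.PlanningError and nothing moves.
- workorder.finish_job(): hands the job in; it is judged then, once.
Trained networks look in the newest picture that a camera, given by its name, has taken for a name from the list of things; names that differ only in an ending like _2 or _b are one class to them, and where a whole thing is asked for, a point or a joint stands for the part that bears it (a point fixed in the world has none). Each returns a list of dicts, best first, with "score" (0 to 1); they miss things now and then, are a little off and sometimes report something else, mostly with a low value. They report only what shows in the picture. A call takes as long as a camera call. They do not tell look-alikes from the thing itself.
- search_frame(camera, name): "at" ([x, y, z] in m, in world coordinates, good to about 4 mm: the middle of the surface that is visible of it).
- tip_of(camera, name): "at" ([x, y, z] in m, in world coordinates, good to about 4 mm: a listed point, or the origin of a listed thing).
The state is a dict: "t": time; "joint_positions": joint angles; "joint_velocities": joint speeds; "tau": joint torques, N m; "ee_pos": TCP position; "tcp_rot": TCP orientation; "wrist_force": force on the tool from outside, world axes, zero at the start; "moment": the same for the moment, N m; "gripper_width": finger opening in m; "grasp_force": force on a finger pad.
Only numpy, scipy, OpenCV 4.12 (cv2) and the standard library are available. Lean on these libraries where they do the work, as an engineer would, in place of code of your own. Each camera call takes 0.05 s, during which the arm holds its last target. There are 200 camera calls.

## Working session

There is one attempt and no reset: what is moved stays moved. The work goes in short steps, each a Python script; the robot and the scene stay as the last script left them, time stands still between calls to the robot, and variables do not carry over. Pictures are saved under pics/ and viewed, at most 14 in all, crops included, and the job is handed in when it is done.

```bash
mkdir -p pics; ls; cat > a.py <<'E'
from station import env, effector, solver, viewer, workorder, search_frame, tip_of
import numpy as np, cv2
def save(cam,fn):
    p,d=viewer.read_camera(cam); cv2.imwrite('pics/'+fn,p[:,:,::-1]); return p,d
E
python3 - <<'E'
from a import *
for c in ['scene','top']:
    p,d=save(c,c+'0.png'); np.save(c+'_d.npy',d)
    print(c,{k:np.round(v,3).tolist() for k,v in viewer.camera_info(c).items()})
    for n in ['bay','cover_edge','shaft_seat','pocket0','crank_socket','crank_grip','knob_grip','mat_top','cup0_c','cup1_c','salt_shaker']:
        print(n,[(round(r['score'],2),np.round(r['at'],3).tolist()) for r in tip_of(c,n)[:5]])
print(env.sense()['t'], viewer.camera_info('wrist'))
E
```

```text
pics
scene {'intrinsics': [[393.258, 0.0, 323.881], [0.0, 393.258, 203.99], [0.0, 0.0, 1.0]], 'eye': [0.066, 0.522, 0.86], 'rotation': [[-0.725, 0.517, -0.454], [-0.688, -0.536, 0.489], [0.01, 0.667, 0.745]]}
bay [(0.88, [0.483, 0.132, 0.042]), (0.61, [0.524, 0.129, 0.114])]
cover_edge [(0.82, [0.525, 0.132, 0.114])]
shaft_seat [(0.75, [0.456, 0.306, 0.065])]
pocket0 [(0.88, [0.558, 0.053, 0.046]), (0.81, [0.559, 0.203, 0.047]), (0.69, [0.485, 0.126, 0.047])]
crank_socket [(0.89, [0.442, -0.098, 0.004])]
crank_grip [(0.56, [0.446, -0.1, 0.053]), (0.3, [0.38, -0.116, 0.066])]
knob_grip [(0.95, [0.382, -0.116, 0.065])]
mat_top [(0.78, [0.434, -0.098, -0.0]), (0.51, [0.484, 0.129, 0.046])]
cup0_c [(0.52, [0.6, -0.114, 0.017])]
cup1_c [(0.89, [0.468, -0.268, 0.017]), (0.7, [0.721, -0.332, 0.014])]
salt_shaker [(0.77, [0.693, -0.061, -0.008])]
top {'intrinsics': [[470.094, 0.0, 331.218], [0.0, 470.094, 197.669], [0.0, 0.0, 1.0]], 'eye': [0.29, 0.006, 1.425], 'rotation': [[-0.006, 0.986, -0.168], [-1.0, -0.007, -0.003], [-0.004, 0.168, 0.986]]}
bay [(0.69, [0.485, 0.128, 0.048])]
cover_edg
[... 336 characters left out ...]
.099, 0.002])]
cup0_c [(0.82, [0.597, -0.111, 0.02])]
cup1_c [(0.9, [0.715, -0.327, 0.022]), (0.58, [0.462, -0.271, 0.019])]
salt_shaker [(0.74, [0.697, -0.064, -0.002])]
1.2 {'intrinsics': array([[309.70691629,   0.        , 322.80834073],
       [  0.        , 309.70691629, 198.83563788],
       [  0.        ,   0.        ,   1.        ]]), 'T_tool_cam': array([[-7.75138571e-05,  9.69776261e-01,  2.43995897e-01,
         6.83811276e-02],
       [ 9.99999778e-01, -8.61580995e-05,  6.60125525e-04,
         1.74446692e-05],
       [ 6.61196286e-04,  2.43995894e-01, -9.69776039e-01,
        -2.07236224e-01],
       [ 0.00000000e+00,  0.00000000e+00,  0.00000000e+00,
         1.00000000e+00]])}
```

View pics/scene0.png

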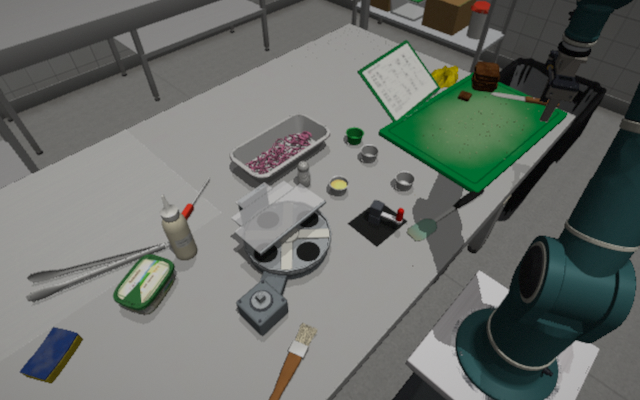

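View pics/top0.png

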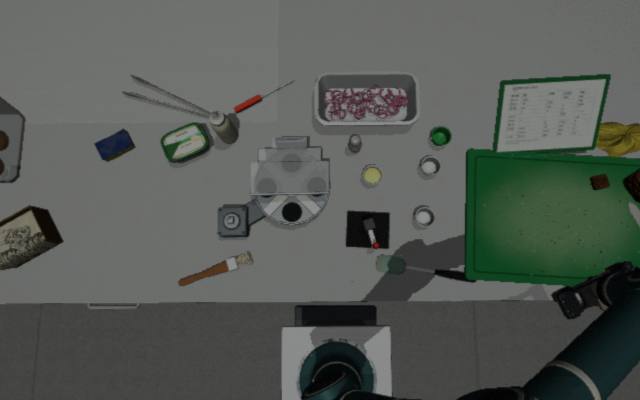

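The scene camera shows the crank on its mat at (385,215) and the shaft housing at (262,303). Cups that could be confused, in top-image pixels:
- Yellow cup at (372,175): this is cup0.
- Steel empty cups at (424,216) and (429,166): cup1 and cup2.
- Green cup at (440,136): the look-alike, not wanted.

One close crop to check this.

```bash
python3 - <<'E'
from a import *
p=cv2.imread('pics/top0.png')
cv2.imwrite('pics/crop1.png',cv2.resize(p[120:270,210:460],None,fx=3.2,fy=3.2,interpolation=cv2.INTER_CUBIC)[:, :])
s=env.sense(); print(np.round(s['tcp_rot'],2), s['ee_pos'])
ci=viewer.camera_info('top'); d=np.load('top_d.npy'); K=ci['intrinsics']
for u,v in [(372,175),(424,216),(429,166),(440,136),(232,221)]:
    z=d[v,u]; c=np.array([(u-K[0,2])/K[0,0]*z,-(v-K[1,2])/K[1,1]*z,-z]); print((u,v),np.round(ci['eye']+ci['rotation']@c,3))
def R(yaw):
    c,q=np.cos(yaw),np.sin(yaw); return np.array([[c,q,0],[q,-c,0],[0,0,-1.]])
for yaw in [0,np.pi,0.28,-np.pi/2]:
  for P in [(.444,-.098,.2),(.457,.306,.2),(.484,.13,.06),(.62,-.28,.1),(.392,.306,.12)]:
    q=solver.inverse_kinematics(np.array(P),R(yaw)); print(round(yaw,2),P,None if q is None else np.round(q,2))
E
```

```text
[[ 0.92  0.4  -0.  ]
 [ 0.4  -0.92  0.  ]
 [-0.   -0.   -1.  ]] [ 0.25955605 -0.59593347  0.17786933]
(372, 175) [ 0.598 -0.114  0.026]
(424, 216) [ 0.476 -0.273 -0.005]
(429, 166) [ 0.633 -0.295 -0.004]
(440, 136) [ 0.727 -0.332  0.003]
(232, 221) [0.453 0.295 0.089]
0 (0.444, -0.098, 0.2) [ 0.45  0.13 -0.33  2.02  0.05  1.   -1.47]
0 (0.457, 0.306, 0.2) [ 0.23  0.58 -1.2   1.78  0.58  1.2  -2.72]
0 (0.484, 0.13, 0.06) [ 0.13  0.46 -0.55  2.03  0.35  0.75 -2.21]
0 (0.62, -0.28, 0.1) [ 0.42  0.6  -0.06  1.58  0.04  0.96 -1.23]
0 (0.392, 0.306, 0.12) [ 0.17  0.58 -1.15  1.97  0.64  1.01 -2.86]
3.14 (0.444, -0.098, 0.2) [ 0.84  0.19 -0.76  2.    0.15  1.01  1.58]
3.14 (0.457, 0.306, 0.2) [ 0.14  0.49 -1.04  1.78  0.46  1.14  0.52]
3.14 (0.484, 0.13, 0.06) [ 0.4   0.59 -0.93  2.01  0.63  0.85  0.69]
3.14 (0.62, -0.28, 0.1) [ 0.8   0.7  -0.63  1.55  0.45  1.04  1.61]
3.14 (0.392, 0.306, 0.12) [ 0.2   0.63 -1.22  1.97  0.69  1.04  0.23]
0.28 (0.444, -0.098, 0.2) [ 0.48  0.13 -0.37  2.02  0.06  1.   -1.2 ]
0.28 (0.457, 0.306, 0.2) [ 0.15  0.5  -1.05  1.78  0.47  1.14 -2.34]
0.28 (0.484, 0.13, 0.06) [ 0.19  0.48 -0.64  2.02  0.41  0.77 -1.98]
0.28 (0.62, -0.28, 0.1) [ 0.45  0.6  -0.1   1.58  0.07  0.97 -0.97]
0.28 (0.392, 0.306, 0.12) [ 0.19  0.61 -1.19  1.97  0.67  1.03 -2.61]
-1.57 (0.444, -0.098, 0.2) [-1.06  0.26  1.41  2.09 -0.3   1.03 -2.63]
-1.57 (0.457, 0.306, 0.2) [ 0.27  0.66 -1.31  1.77  0.68  1.25  1.92]
-1.57 (0.484, 0.13, 0.06) [ 0.62  0.89 -1.33  2.    0.99  1.12  1.98]
-1.57 (0.62, -0.28, 0.1) [ 0.19  0.6   0.27  1.6  -0.19  0.97 -2.62]
-1.57 (0.392, 0.306, 0.12) [ 0.24  0.71 -1.32  1.97  0.78  1.11  1.73]
```

View pics/crop1.png

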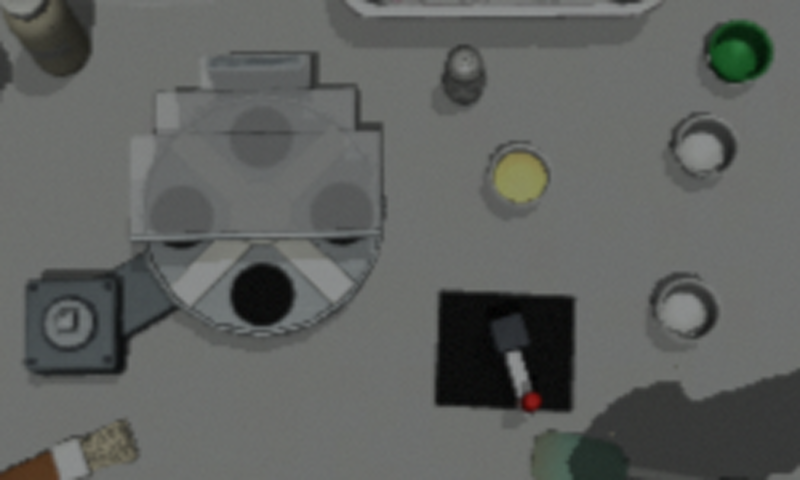

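The crop confirms the choice. Yellow cup is at crop (519,175), the two steel cups at (685,308) and (702,147), and the green look-alike at (738,52). The crank's hub is at (510,332) and its knob at (531,401). Next I'll move above the crank and measure with the wrist camera.

```bash
cat >> a.py <<'E'
def R(yaw):
    c,q=np.cos(yaw),np.sin(yaw); return np.array([[c,q,0],[q,-c,0],[0,0,-1.]])
ci=viewer.camera_info('wrist'); K=ci['intrinsics']; T=ci['T_tool_cam']
def cloud(fn=None):
    "world points (400,640,3) and picture of the wrist camera"
    s=env.sense(); p,d=viewer.read_camera('wrist')
    if fn: cv2.imwrite('pics/'+fn,p[:,:,::-1])
    v,u=np.mgrid[:400,:640]; a=(u-K[0,2])/K[0,0]; b=(v-K[1,2])/K[1,1]
    th=np.hypot(a,b)+1e-9; t=np.tan(th)/th
    c=np.stack([a*t*d,-b*t*d,-d],-1); w=c@T[:3,:3].T+T[:3,3]
    w=w@np.array(s['tcp_rot']).T+np.array(s['ee_pos']); w[(d<=0)|(th>1.3)]=np.nan
    return w,p
def rect(xy):
    (x,y),(a,b),ang=cv2.minAreaRect((xy*1000).astype(np.float32)); return np.round([x,y,a,b,ang],1)
def pr(*n,cam='wrist'):
    for k in n: print(k,[(round(r['score'],2),np.round(r['at'],4).tolist()) for r in tip_of(cam,k)[:4]])
E
python3 - <<'E'
from a import *
env.reach(np.array([.444,-.098,.24]),R(np.pi+.28))
w,p=cloud('w_crank.png'); np.save('w.npy',w)
pr('crank_socket','crank_grip','knob_grip','mat_top','cup1_c','cup0_c')
z=w[...,2]; near=np.hypot(w[...,0]-.444,w[...,1]+.098)<.05
m=near&(abs(z-.07)<.006)&~((p[...,0]>1.8*p[...,1])); print('hub',m.sum(),rect(w[m][:,:2]),np.median(z[m]))
m=(p[...,0]>2.2*p[...,1])&(p[...,0]>60)&(np.hypot(w[...,0]-.382,w[...,1]+.116)<.03); print('knob',m.sum(),rect(w[m][:,:2]),w[m].mean(0),np.nanmax(z[m]))
print(env.sense()['t'],np.round(env.sense()['joint_positions'],2))
E
```

```text
crank_socket [(0.6, [0.4486, -0.0996, 0.0032])]
crank_grip [(0.71, [0.4441, -0.1013, 0.0506])]
knob_grip [(0.55, [0.3839, -0.1177, 0.0589])]
mat_top [(0.7, [0.4325, -0.1002, 0.002])]
cup1_c [(0.71, [0.4697, -0.2682, 0.0198]), (0.5, [0.559, 0.0577, 0.0425]), (0.48, [0.4456, -0.0999, 0.0502])]
cup0_c [(0.73, [0.598, -0.1114, 0.0179])]
hub 631 [443.8 -98.3  31.9  31.   15.4] 0.07014889699725357
knob 148 [ 380.9 -116.2   14.1   15.2   16.2] [ 0.38080579 -0.11642912  0.08488419] 0.08769859104518668
3.4833 [ 0.86  0.14 -0.76  1.95  0.1   1.1   1.9 ]
```

View pics/w_crank.png

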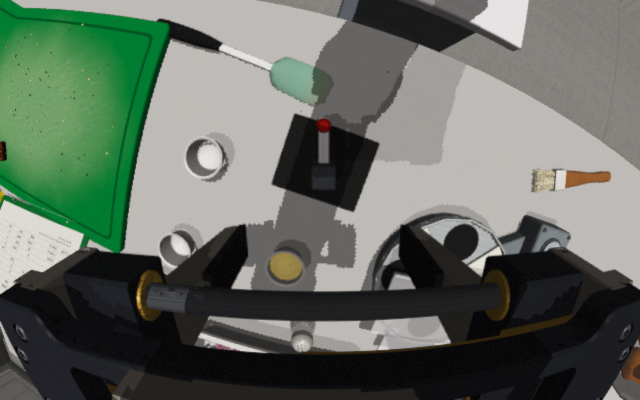

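The wrist view shows the hub at (323,177), the knob at (323,127) and all three cups. The depth fit gives the hub centre and yaw cleanly. I'll measure the shaft the same way, then grasp the crank.

```bash
python3 - <<'E'
from a import *
env.reach(np.array([.457,.306,.27]),R(np.pi))
w,p=cloud('w_shaft.png'); np.save('w.npy',w); np.save('p.npy',p)
pr('shaft_seat','bay','cover_edge','pocket0')
z=w[...,2]; r=np.hypot(w[...,0]-.457,w[...,1]-.306)
m=(r<.03)&(z>.0785)
for lo in (.074,.08,.0895): m=(r<.025)&(z>lo); print(lo,m.sum(),rect(w[m][:,:2]),np.median(z[m]),w[m].mean(0))
m=(r<.075)&(abs(z-.06)<.005); print('housing',m.sum(),rect(w[m][:,:2]))
m=(w[...,0]>.4)&(w[...,0]<.7)&(abs(z-.114)<.006)&(abs(w[...,1]-.13)<.13); print('cover',m.sum(),rect(w[m][:,:2]) if m.sum()>5 else '')
dark=(p.max(-1)<40)&(abs(z-.046)<.01)&(np.hypot(w[...,0]-.484,w[...,1]-.13)<.045); print('pad',dark.sum(),rect(w[dark][:,:2]),w[dark].mean(0))
print(np.round(env.sense()['joint_positions'],2))
E
```

```text
shaft_seat [(0.71, [0.451, 0.3001, 0.0676]), (0.44, [0.5577, 0.055, 0.0437])]
bay [(0.55, [0.4802, 0.1296, 0.0463])]
cover_edge [(0.71, [0.522, 0.1329, 0.109])]
pocket0 [(0.87, [0.5546, 0.2037, 0.0468]), (0.75, [0.4828, 0.1253, 0.0473]), (0.72, [0.5582, 0.057, 0.0446])]
0.074 5516 [447.  309.4  31.7  32.5  11.3] 0.4306375815199045 [0.43556451 0.30615558 0.41706918]
0.08 5504 [447.  309.4  31.7  32.5  11.3] 0.43064996145976286 [0.43553546 0.30616185 0.41781184]
0.0895 5439 [445.8 309.6  30.3  31.7  15.2] 0.4307239165111079 [0.43530728 0.306193   0.42175949]
housing 2892 [456.5 302.7  85.3  85.2   1. ]
cover 4826 [608.8 130.2 170.7 225.4   0.8]
pad 992 [483.6 128.8  54.6  55.7  84.1] [0.48333925 0.12894782 0.04603945]
[ 0.22  0.46 -1.16  1.69  0.44  1.28  0.54]
```

View pics/w_shaft.png

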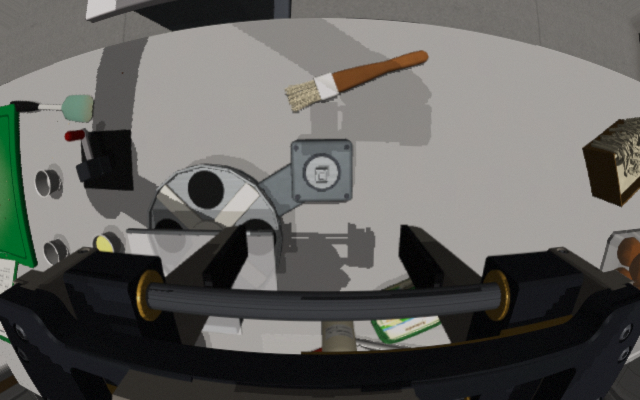

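The shaft shows at (321,172) in the wrist view, close to square with the housing. My depth mask let in gripper pixels, so I'll redo that fit from the saved data.

```bash
python3 - <<'E'
from a import *
w=np.load('w.npy'); z=w[...,2]; r=np.hypot(w[...,0]-.457,w[...,1]-.303)
for lo,hi in ((.064,.070),(.074,.12),(.08,.12),(.0895,.12)): m=(r<.03)&(z>lo)&(z<hi); print(lo,m.sum(),rect(w[m][:,:2]),np.median(z[m]),w[m].mean(0))
E
```

```text
0.064 655 [456.6 302.5  44.   44.2  66.2] 0.06645905573120203 [0.45536676 0.30299276 0.06643175]
0.074 163 [456.4 303.4  16.   14.4   0.5] 0.08981720727638878 [0.4551326  0.30318205 0.08874768]
0.08 151 [4.564e+02 3.033e+02 1.610e+01 1.410e+01 1.000e-01] 0.08994270239573304 [0.45562853 0.30317428 0.08972598]
0.0895 86 [456.4 303.3  11.4  11.8  89.9] 0.09083196256764499 [0.45638421 0.30288589 0.09141996]
```

```bash
python3 - <<'E'
from a import *
F=lambda: np.round(env.sense()['wrist_force'],1)
c=np.array([.4438,-.0983]); g=R(np.pi+.274)
env.reach(np.array([*c,.12]),g)
env.movel(np.array([*c,.033]),rate=.1)
effector.grasp(30); s=env.sense(); print('w',s['gripper_width'],s['ee_pos'],F())
env.movel(np.array([*c,.175]),rate=.15)
t=np.array([.4565,.3030]); h=R(np.pi+.012)
env.reach(np.array([*t,.175]),h); print(np.round(env.sense()['joint_positions'],2))
env.movel(np.array([*t,.127]),rate=.1); env.pause(.3); f0=np.array(env.sense()['wrist_force']); print(f0, env.sense()['gripper_width'])
for z in np.arange(.125,.0935,-.002):
    env.movel(np.array([*t,z]),rate=.05); s=env.sense(); f=np.array(s['wrist_force'])-f0
    print(round(z,3),np.round(s['ee_pos'],4),np.round(f,1))
    if f[2]>12: break
print(s['t'])
E
```

```text
w 0.00016447499361692882 [ 0.44724391 -0.1014268   0.03540491] [ 0.3 -6.3 18.9]
[ 0.14  0.52 -1.04  1.81  0.51  1.1   0.51]
[ 1.43773499  0.09560076 -0.61007246] 0.0005713208219640594
0.125 [0.4564 0.3029 0.1249] [-0.9 -0.7  0. ]
0.123 [0.4564 0.3029 0.1228] [-0.7  0.3  0.5]
0.121 [0.4564 0.303  0.1209] [-2.6 -0.8  0.6]
0.119 [0.4565 0.3029 0.1189] [-1.9 -0.1  1.2]
0.117 [0.4564 0.3029 0.1169] [-1.8 -0.5  0.5]
0.115 [0.4564 0.3029 0.1149] [-1.3  0.2  1.4]
0.113 [0.4564 0.3029 0.1129] [-0.9  0.1  0.5]
0.111 [0.4564 0.3029 0.1109] [-0.7  0.   0.7]
0.109 [0.4564 0.303  0.1089] [-0.7 -0.9  0.9]
0.107 [0.4564 0.3029 0.1069] [-2.2 -0.6  0. ]
0.105 [0.4564 0.303  0.1049] [-1.   0.3  1. ]
0.103 [0.4564 0.3029 0.1028] [-1.8  0.2 -0.3]
0.101 [0.4564 0.303  0.1009] [-0.   0.1  1. ]
0.099 [0.4564 0.3029 0.0989] [-1.6  0.   1. ]
0.097 [0.4564 0.3029 0.0969] [-1.2 -1.  -0.2]
0.095 [0.4564 0.3029 0.0949] [-1.4 -0.8 -0.4]
16.75
```

The fingers closed on nothing, with some contact force. I'll back off and look.

```bash
python3 - <<'E'
from a import *
env.movel(np.array([.4565,.303,.2]))
effector.release(); print(env.sense()['gripper_width'])
save('scene','s2.png'); p,_=save('top','t2.png')
for c in ('scene','top'): pr('crank_socket','crank_grip','knob_grip','cup0_c','cup1_c',cam=c)
cv2.imwrite('pics/s2c.png',cv2.resize(cv2.imread('pics/s2.png')[100:320,220:460],None,fx=2.5,fy=2.5,interpolation=cv2.INTER_CUBIC))
E
```

```text
0.09176969002259606
crank_socket [(0.57, [0.4436, -0.0952, 0.0065])]
crank_grip [(0.72, [0.4441, -0.1006, 0.0481])]
knob_grip [(0.59, [0.3799, -0.1194, 0.0612])]
cup0_c [(0.72, [0.5966, -0.1125, 0.0166])]
cup1_c [(0.87, [0.4666, -0.2708, 0.0167]), (0.73, [0.7192, -0.3336, 0.0132])]
crank_socket [(0.63, [0.4467, -0.0959, 0.0038])]
crank_grip [(0.74, [0.4355, -0.1007, 0.0024]), (0.56, [0.4446, -0.0963, 0.0529]), (0.18, [0.5283, 0.1284, 0.1147])]
knob_grip [(0.55, [0.3827, -0.1152, 0.0658])]
cup0_c [(0.53, [0.6026, -0.1122, 0.0186])]
cup1_c [(0.6, [0.4644, -0.2678, 0.0217]), (0.57, [0.716, -0.3281, 0.0206]), (0.55, [0.4887, 0.1268, 0.0456])]
```

View pics/s2c.png

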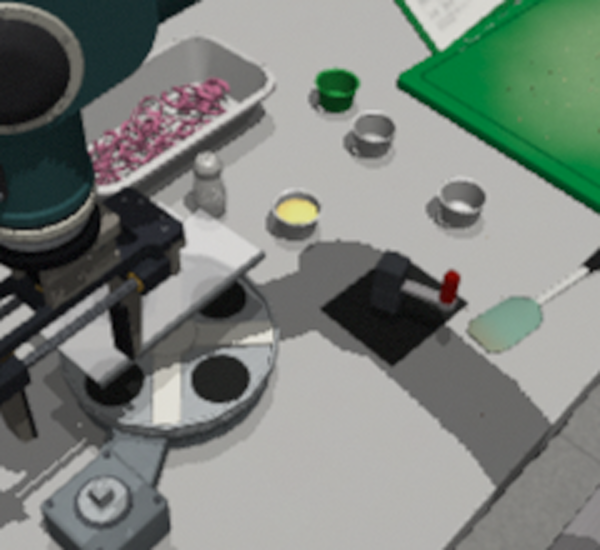

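The crank is still upright where it was, at crop (392,285), and the deck is unchanged. I'll retry with logging at each stage.

```bash
python3 - <<'E'
from a import *
def L(t):
    s=env.sense(); print(t,round(s['t'],2),'w',round(s['gripper_width'],4),'gf',np.round(s['grasp_force'],1),np.round(s['ee_pos'],4),np.round(s['wrist_force'],1))
c=np.array([.4438,-.0983]); g=R(np.pi+.274)
env.reach(np.array([*c,.2]),g); L('above')
w,p=cloud(); z=w[...,2]; m=(np.hypot(w[...,0]-.444,w[...,1]+.098)<.035)&(abs(z-.07)<.006); print(rect(w[m][:,:2]))
for zz in (.12,.08,.06,.045,.033):
    env.movel(np.array([*c,zz]),rate=.08); L(zz)
effector.grasp(10); L('g10'); env.pause(.2); L('')
cloud('g.png')
E
```

```text
above 21.07 w 0.0919 gf 0.0 [ 0.4442 -0.0974  0.2002] [ 0.4 -0.3  0. ]
[443.3 -97.8  29.8  30.5  16.1]
0.12 22.27 w 0.0922 gf 0.0 [ 0.4442 -0.0984  0.1204] [-0.   0.8 -0. ]
0.08 22.92 w 0.0921 gf 0.0 [ 0.4438 -0.0979  0.0799] [0.5 0.1 1.3]
0.06 23.32 w 0.0917 gf 0.0 [ 0.4435 -0.0981  0.0597] [-0.1  0.6 -0.3]
0.045 23.66 w 0.0918 gf 0.0 [ 0.4435 -0.0981  0.0447] [ 0.2 -0.1  0.6]
0.033 23.96 w 0.0918 gf 0.0 [ 0.4435 -0.0982  0.0328] [0.3 0.2 0.6]
g10 24.93 w 0.0297 gf 10.0 [ 0.4438 -0.0982  0.033 ] [-0.6  0.5  0.9]
 25.13 w 0.0299 gf 10.0 [ 0.4438 -0.0982  0.033 ] [-0.7  0.2  0.7]
```

View pics/g.png

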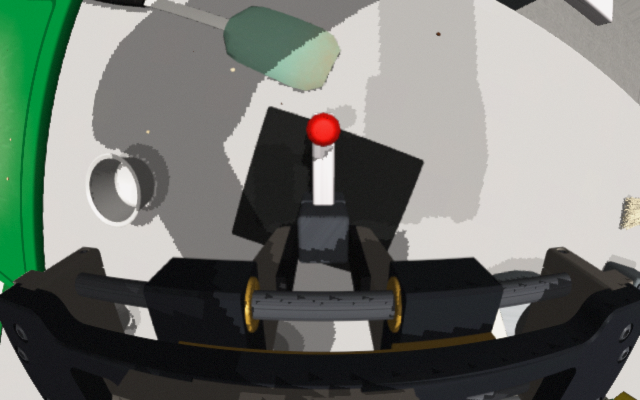

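The hub at (323,232) is now between the pads. I'll squeeze harder and carry it to the shaft.

```bash
python3 - <<'E'
from a import *
effector.grasp(40); s=env.sense(); print(s['gripper_width'],s['grasp_force'])
c=np.array(s['ee_pos'][:2])
env.movel(np.array([*c,.175]),rate=.15)
t=np.array([.4565,.3030]); h=R(np.pi+.012)
env.reach(np.array([*t,.175]),h)
env.movel(np.array([*t,.127]),rate=.1); env.pause(.3); s=env.sense(); f0=np.array(s['wrist_force']); print(f0, s['gripper_width'],s['t'])
for z in np.arange(.125,.0935,-.002):
    env.movel(np.array([*t,z]),rate=.05); s=env.sense(); f=np.array(s['wrist_force'])-f0
    print(round(z,3),np.round(s['ee_pos'],4),np.round(f,1))
    if f[2]>10 or np.hypot(*f[:2])>12: break
print(s['t'],s['gripper_width'])
save('scene','fit.png')
E
```

```text
0.00039817815931048116 18.882237688106677
[-0.05547519  0.363982    0.27027098] 0.0003563293736057468 29.1417
0.125 [0.4564 0.3029 0.1249] [ 0.1 -0.2 -0.3]
0.123 [0.4564 0.3029 0.1228] [-0.7 -0.9 -0. ]
0.121 [0.4564 0.3029 0.1208] [-0.2 -0.5 -0.5]
0.119 [0.4564 0.3029 0.1189] [-1.2  0.2 -0.2]
0.117 [0.4564 0.3029 0.1169] [ 1.3 -0.9  0. ]
0.115 [0.4564 0.3029 0.1148] [ 1.1 -0.1  0.1]
0.113 [0.4564 0.3029 0.1129] [ 0.3 -0.3 -1.1]
0.111 [0.4564 0.3029 0.1109] [ 0.4 -0.4  0.1]
0.109 [0.4564 0.3029 0.1088] [-0.3  0.7  0.2]
0.107 [0.4564 0.3029 0.1069] [-0.2 -0.1 -1.2]
0.105 [0.4564 0.3029 0.1049] [0.9 0.2 0. ]
0.103 [0.4564 0.3029 0.1029] [-0.4 -0.3  0.1]
0.101 [0.4564 0.3029 0.1009] [-0.8  0.4  0.9]
0.099 [0.4564 0.3029 0.0989] [-0.2 -0.5 -0.5]
0.097 [0.4564 0.3029 0.0969] [ 0.2 -1.2 -0.2]
0.095 [0.4564 0.3029 0.0948] [ 0.5 -0.8  0.3]
33.1417 0.0005892334543057812
```

Squeezing at 40 N made the hub slip out. I'll check where the crank is now.

```bash
python3 - <<'E'
from a import *
env.movel(np.array([.4565,.303,.2])); effector.release()
env.reach(np.array([.43,-.098,.24]),R(np.pi+.274))
w,p=cloud('c3.png'); pr('crank_socket','crank_grip','knob_grip'); np.save('w.npy',w)
pr('crank_socket','crank_grip','knob_grip','shaft_seat',cam='scene')
z=w[...,2]; near=np.hypot(w[...,0]-.444,w[...,1]+.098)<.06
m=near&(abs(z-.07)<.006)&~((p[...,0]>1.8*p[...,1])); print('hub',m.sum(),rect(w[m][:,:2]),np.median(z[m]))
cv2.imwrite('pics/c3.png',cv2.resize(p[80:280,200:460,::-1],None,fx=2.5,fy=2.5))
E
```

```text
crank_socket [(0.83, [0.4507, -0.099, 0.0036])]
crank_grip [(0.19, [0.5619, 0.0545, 0.0431])]
knob_grip [(0.72, [0.3802, -0.1159, 0.0599])]
crank_socket [(0.86, [0.4445, -0.0944, 0.0068])]
crank_grip [(0.63, [0.4444, -0.1011, 0.0523])]
knob_grip [(0.78, [0.3784, -0.1126, 0.0641]), (0.38, [0.5994, -0.1124, 0.0175])]
shaft_seat [(0.7, [0.4617, 0.3073, 0.0699])]
hub 587 [443.  -98.4  29.4  30.4  16. ] 0.070224987498203
```

View pics/c3.png

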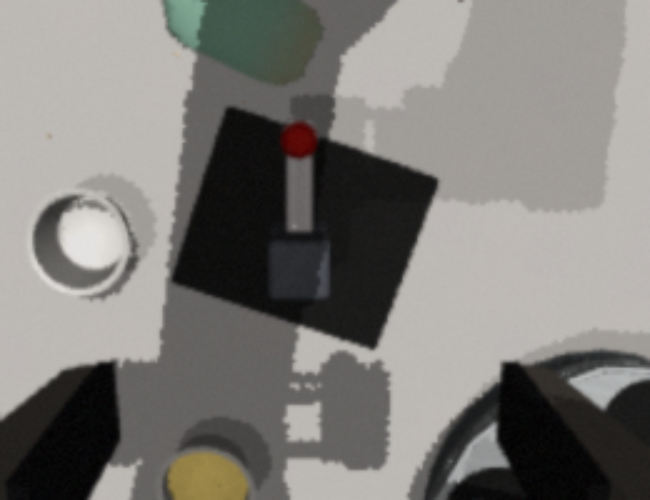

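The crank hasn't moved at all, and 10 N held it properly before. I'll use a gentle grip and watch the width while lifting.

```bash
cat >> a.py <<'E'
def L(t=''):
    s=env.sense(); print(t,round(s['t'],2),'w',round(s['gripper_width'],4),'gf',np.round(s['grasp_force'],1),np.round(s['ee_pos'],4),np.round(s['wrist_force'],1)); return s
E
python3 - <<'E'
from a import *
c=np.array([.4436,-.0982]); g=R(np.pi+.275)
env.reach(np.array([*c,.12]),g); env.movel(np.array([*c,.035]),rate=.12)
for q in (10,14,18):
    effector.grasp(q); s=L(q)
    if s['gripper_width']<.025: print('slipped'); break
    if q==10: env.movel(np.array([*c,.05]),rate=.03); s=L('lift')
    if s['gripper_width']>.025 and s['wrist_force'][2]<-2: break
L('end'); cloud('g2.png')
E
```

```text
10 40.07 w 0.0008 gf 0.0 [ 0.4436 -0.0982  0.035 ] [ 0.2 -0.1 -0. ]
slipped
end 40.07 w 0.0008 gf 0.0 [ 0.4436 -0.0982  0.035 ] [ 0.2 -0.1 -0. ]
```

View pics/g2.png

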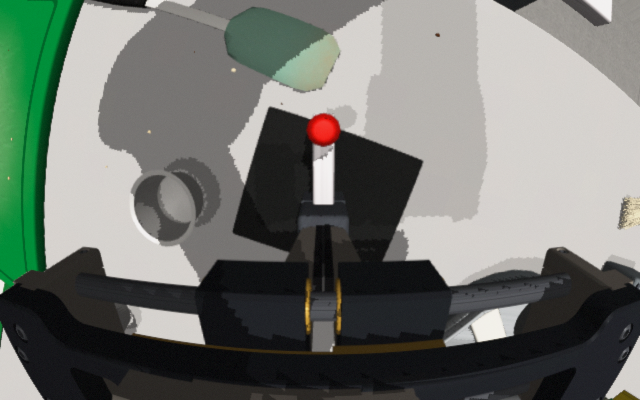

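```bash
python3 - <<'E'
from a import *
w,p=cloud(); 
for v in range(195,275,6): print(v,[np.round(w[v,u]*1000).astype(int).tolist() if w[v,u,0]==w[v,u,0] else None for u in (310,323,337)], p[v,323])
p,_=viewer.read_camera('scene'); cv2.imwrite('pics/s4.png',cv2.resize(p[140:260,330:450,::-1],None,fx=4.5,fy=4.5,interpolation=cv2.INTER_CUBIC))
E
```

```text
195 [[432, -111, 17], [423, -104, 45], [427, -92, 17]] [237 233 233]
201 [[432, -111, 33], [427, -103, 45], [427, -92, 34]] [236 232 231]
207 [[431, -110, 54], [429, -102, 52], [426, -94, 52]] [33 35 36]
213 [[431, -110, 67], [429, -102, 65], [427, -94, 65]] [34 33 36]
219 [[433, -109, 70], [431, -102, 70], [429, -94, 71]] [71 74 80]
225 [[436, -108, 71], [433, -101, 74], [432, -93, 70]] [42 41 44]
231 [[437, -107, 80], [434, -101, 83], [433, -93, 80]] [14 13 14]
237 [[436, -107, 91], [433, -101, 94], [433, -93, 90]] [17 17 17]
243 [[436, -107, 100], [434, -101, 100], [432, -94, 99]] [17 15 14]
249 [[436, -107, 107], [433, -101, 109], [432, -95, 108]] [15 15 17]
255 [[435, -107, 115], [434, -101, 114], [432, -95, 116]] [14 16 17]
261 [[435, -106, 121], [434, -101, 121], [432, -95, 122]] [13 10 13]
267 [[435, -106, 127], [434, -101, 127], [431, -96, 129]] [33 31 31]
273 [[435, -106, 133], [434, -101, 132], [432, -96, 133]] [27 27 27]
```

View pics/s4.png

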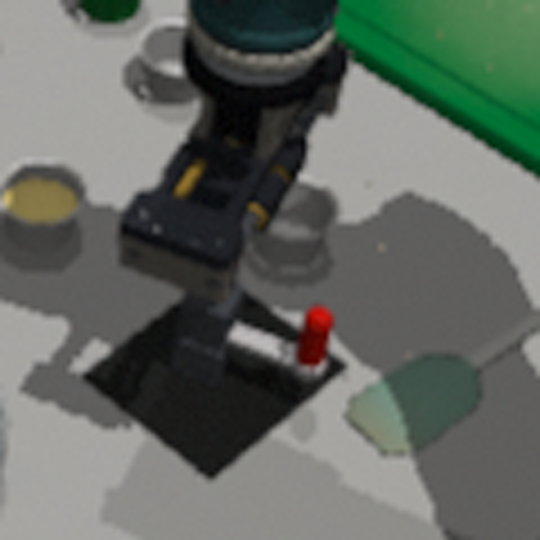

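The depth readings show the shut fingers overlapping the hub with no contact force, so the pads went through it. I'll lift out with the fingers shut, as happened earlier without disturbing it, and retry with a much softer grip built up in steps.

```bash
python3 - <<'E'
from a import *
c=np.array([.4436,-.0982])
env.movel(np.array([*c,.13]),rate=.15); effector.release()
env.pause(.3); L('open')
env.movel(np.array([*c,.033]),rate=.12); L('down')
for q in (3,5,7,10):
    effector.grasp(q); s=L(q)
    if s['gripper_width']<.025: print('slipped'); break
    if q==7:
        env.movel(np.array([*c,.048]),rate=.05); s=L('lift')
w,p=cloud(); z=w[...,2]; m=(p[...,0]>2.2*p[...,1])&(p[...,0]>60)&(np.hypot(w[...,0]-.382,w[...,1]+.116)<.03); print('knob',w[m].mean(0),np.nanmax(z[m]))
E
```

```text
open 42.67 w 0.0918 gf 0.0 [ 0.4436 -0.0982  0.13  ] [-0.2  0.5  0.1]
down 43.63 w 0.0921 gf 0.0 [ 0.4441 -0.0981  0.0335] [ 0.4 -0.1  0.9]
3 44.58 w 0.0307 gf 3.0 [ 0.4436 -0.0981  0.033 ] [0.6 0.1 0. ]
5 44.8 w 0.0302 gf 5.0 [ 0.4436 -0.0981  0.033 ] [-0.1 -0.1 -0.8]
7 45.02 w 0.0301 gf 7.0 [ 0.4436 -0.0982  0.033 ] [-1.1 -0.7 -0.3]
lift 45.47 w 0.03 gf 7.0 [ 0.4437 -0.0985  0.0483] [ 0.6  0.8 -3.8]
10 45.93 w 0.0004 gf 0.0 [ 0.4437 -0.0981  0.048 ] [ 0.4 -0.3  0. ]
slipped
knob [ 0.38335567 -0.12125004  0.08384863] 0.08805999416928736
```

It lifts well at 7 N and the hub breaks through at 10 N. I'll re-measure the crank and carry it at 7 N.

```bash
python3 - <<'E'
from a import *
c=np.array([.4436,-.0982])
env.movel(np.array([*c,.2]),rate=.15); effector.release()
w,p=cloud(); z=w[...,2]
m=(np.hypot(w[...,0]-.444,w[...,1]+.098)<.04)&(abs(z-.07)<.006)&~((p[...,0]>1.8*p[...,1])); h=rect(w[m][:,:2]); print('hub',m.sum(),h,np.median(z[m]))
m=(p[...,0]>2.2*p[...,1])&(p[...,0]>60)&(np.hypot(w[...,0]-.382,w[...,1]+.116)<.03); k=rect(w[m][:,:2]); print('knob',k,np.nanmax(z[m]))
c=h[:2]/1000; yaw=np.arctan2(*(h[:2]-k[:2])[::-1]); print(c,yaw)
ang=np.radians(h[4]); yaw=ang+np.pi/2*np.round((yaw-ang)/(np.pi/2)); print('use',yaw)
assert abs(np.median(z[(np.hypot(w[...,0]-c[0],w[...,1]-c[1])<.01)])-.07)<.004
env.reach(np.array([*c,.12]),R(np.pi+yaw)); env.movel(np.array([*c,.033]),rate=.12)
effector.grasp(3); L(3); effector.grasp(6.5); s=L(6.5)
env.movel(np.array([*c,.06]),rate=.06); s=L('lift')
if s['gripper_width']>.025:
    env.movel(np.array([*c,.175]),rate=.12); L('up')
    t=np.array([.4565,.3030])
    env.reach(np.array([*t,.175]),R(np.pi+.012)); L('shaft')
E
```

```text
hub 742 [ 445.4 -101.3   31.4   30.2   16.1] 0.07024629227458229
knob [ 383.  -119.7   15.6   15.2   45.8] 0.0879432872792857
[ 0.4454 -0.1013] 0.2867454041319416
use 0.28099800957108706
3 50.82 w 0.0304 gf 3.0 [ 0.4453 -0.1011  0.033 ] [-0.7  1.2  0.4]
6.5 51.03 w 0.0307 gf 6.5 [ 0.4454 -0.1012  0.033 ] [ 0.1 -0.   1.5]
lift 51.63 w 0.0003 gf 0.0 [ 0.4455 -0.1016  0.0603] [-0.4  0.4 -0.9]
```

It slipped again during the lift. I'll re-measure, grip a little lower, and log the lift in fine steps to see how it fails.

```bash
cat >> a.py <<'E'
def crank():
    w,p=cloud(); z=w[...,2]; red=(p[...,0]>2.0*p[...,1])&(p[...,0]>60)
    m=(abs(z-.07)<.006)&~red&(np.hypot(w[...,0]-.445,w[...,1]+.1)<.045); h=rect(w[m][:,:2])
    m=red&(np.hypot(w[...,0]-.382,w[...,1]+.116)<.04); k=rect(w[m][:,:2])
    y=np.arctan2(*(h[:2]-k[:2])[::-1]); a=np.radians(h[4]); y=a+np.pi/2*np.round((y-a)/(np.pi/2))
    print('hub',h,'knob',k,np.nanmax(z[m]),'yaw',round(y,3)); return h[:2]/1000,y
E
python3 - <<'E'
from a import *
s=env.sense(); env.movel(np.array([*s['ee_pos'][:2],.19]),rate=.2); effector.release()
c,yaw=crank()
env.reach(np.array([*c,.12]),R(np.pi+yaw)); env.movel(np.array([*c,.026]),rate=.12)
effector.grasp(5); L(5)
for z in np.arange(.029,.066,.004):
    env.movel(np.array([*c,z]),rate=.05); s=L(round(z,3)); print('   M',np.round(s['moment'],2))
    if s['gripper_width']<.025: break
cloud('g5.png')
E
```

```text
hub [444.7 -97.6  30.8  31.4  15.8] knob [ 382.5 -114.8   15.8   20.    35.3] 0.0874987796446403 yaw 0.276
5 56.12 w 0.0311 gf 5.0 [ 0.4447 -0.0977  0.026 ] [ 0.7 -0.4 -0.2]
0.029 56.37 w 0.0311 gf 5.0 [ 0.4445 -0.0976  0.0289] [ 0.  -0.4 -3.1]
   M [ 0.04 -0.16 -0.  ]
0.033 56.62 w 0.0308 gf 5.0 [ 0.4448 -0.0976  0.0332] [-1.3  0.1 -3.3]
   M [ 0.11 -0.1   0.01]
0.037 56.87 w 0.0308 gf 5.0 [ 0.4449 -0.0977  0.0373] [-0.5  0.5 -2.7]
   M [ 0.1  -0.14 -0.03]
0.041 57.12 w 0.0311 gf 5.0 [ 0.4449 -0.0976  0.0413] [ 0.3  0.  -3.1]
   M [ 0.08 -0.19  0.06]
0.045 57.37 w 0.031 gf 5.0 [ 0.4449 -0.0977  0.0452] [-0.5  0.5 -3.4]
   M [ 0.06 -0.16 -0.03]
0.049 57.62 w 0.031 gf 5.0 [ 0.4449 -0.0976  0.0492] [-0.1  0.5 -3.4]
   M [ 0.07 -0.14 -0.  ]
0.053 57.87 w 0.031 gf 5.0 [ 0.4449 -0.0976  0.0532] [ 0.3 -0.  -3.2]
   M [ 0.07 -0.12  0.04]
0.057 58.12 w 0.0313 gf 5.0 [ 0.4449 -0.0976  0.0572] [ 0.  -0.6 -2.6]
   M [ 0.08 -0.19  0.01]
0.061 58.37 w 0.0309 gf 5.0 [ 0.4449 -0.0976  0.0612] [ 0.4 -0.3 -3.2]
   M [ 0.05 -0.22 -0.06]
0.065 58.62 w 0.031 gf 5.0 [ 0.4449 -0.0977  0.0652] [-0.9 -0.6 -3.4]
   M [ 0.1  -0.1   0.04]
```

View pics/g5.png

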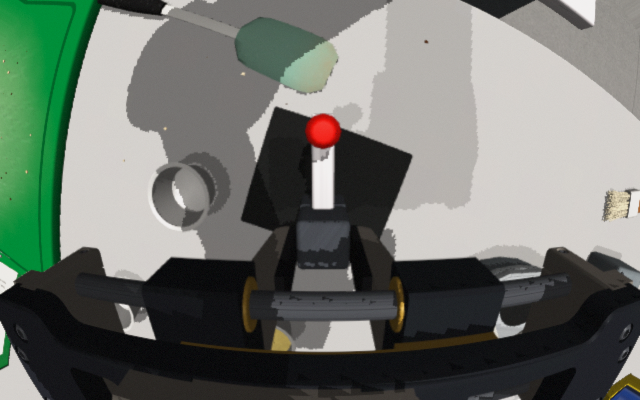

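The crank is held at (323,235) in the wrist view, with the width steady at 31 mm. I'll carry it gently to the shaft.

```bash
python3 - <<'E'
from a import *
s=env.sense(); c=np.array(s['ee_pos'][:2])
env.movel(np.array([*c,.16]),rate=.1); s=L('up')
if s['gripper_width']<.025: raise SystemExit
t=np.array([.4565,.3030]); h=R(np.pi+.010)
env.movel(np.array([*t,.16]),h,rate=.12); s=L('over')
if s['gripper_width']<.025: raise SystemExit
env.movel(np.array([*t,.120]),rate=.1); s=L('pre'); f0=np.array(s['wrist_force'])
for z in np.arange(.117,.087,-.003):
    env.movel(np.array([*t,z]),rate=.04); s=L(round(z,3)); f=np.array(s['wrist_force'])-f0
    if f[2]>5 or np.hypot(*f[:2])>8 or s['gripper_width']<.025: break
save('scene','fit.png')
E
```

```text
up 59.77 w 0.0312 gf 5.0 [ 0.4442 -0.0977  0.1594] [-0.7  0.1 -2.4]
over 63.26 w 0.0308 gf 5.0 [0.4566 0.3027 0.16  ] [-0.4 -0.  -2.8]
pre 63.81 w 0.0309 gf 5.0 [0.4563 0.3032 0.1198] [-0.3  0.6 -3.1]
0.117 64.06 w 0.0309 gf 5.0 [0.4566 0.3031 0.1172] [ 0.7 -1.2 -2.4]
0.114 64.31 w 0.0309 gf 5.0 [0.4565 0.3029 0.1139] [-0.7  0.2 -3.2]
0.111 64.56 w 0.0306 gf 5.0 [0.4564 0.3029 0.1108] [ 0.3  0.1 -4. ]
0.108 64.81 w 0.0306 gf 5.0 [0.457  0.3034 0.1084] [0.1 0.  0.7]
0.105 65.06 w 0.0307 gf 5.0 [0.4559 0.3025 0.1043] [ 0.6  1.  -2.7]
0.102 65.31 w 0.031 gf 5.0 [0.4562 0.3027 0.1015] [-0.9 -0.3 -3.5]
0.099 65.56 w 0.031 gf 5.0 [0.4564 0.3029 0.0987] [-0.2 -0.3 -2.9]
0.096 65.81 w 0.0313 gf 5.0 [0.4564 0.3029 0.0958] [ 0.2  0.5 -2.9]
0.093 66.06 w 0.0308 gf 5.0 [0.4564 0.3029 0.0928] [ 0.7 -0.3 -3.7]
0.09 66.31 w 0.031 gf 5.0 [0.4564 0.3029 0.0898] [-0.2 -0.9 -2.7]
0.087 66.56 w 0.0308 gf 5.0 [0.4565 0.303  0.087 ] [-0.5 -0.7 -0.8]
```

Seated: the force dropped at the collar height. I'll release, verify, and pick the yellow cup.

```bash
cat >> a.py <<'E'
BAY=np.array([.4830,.1292]); SH=np.array([.4565,.3030]); SY=.010
P=lambda xy,z: np.array([xy[0],xy[1],z])
def findcup(xy):
    w,p=cloud(); z=w[...,2]
    m=(np.hypot(w[...,0]-xy[0],w[...,1]-xy[1])<.05)&(z>.031)&(z<.043)
    (x,y),r=cv2.minEnclosingCircle((w[m][:,:2]*1000).astype(np.float32)); print('cup',m.sum(),round(x,1),round(y,1),'r',round(r,1))
    return np.array([x,y])/1000,r
def pick(xy,yaw=np.pi,q=5):
    env.reach(P(xy,.19),R(yaw)); c,r=findcup(xy)
    if not 27<r<35: print('bad fit'); return False
    env.movel(P(c,.06),R(yaw),rate=.25); env.movel(P(c,.012),rate=.12)
    effector.grasp(q); L('grasp'); env.movel(P(c,.03),rate=.08); s=L('lift'); return s['gripper_width']>.05
def knob(): 
    w,p=cloud(); z=w[...,2]; m=(p[...,0]>2.0*p[...,1])&(p[...,0]>60)&(np.hypot(w[...,0]-SH[0],w[...,1]-SH[1])<.09)&(z>.13)&(z<.16)
    k=np.median(w[m],0); a=np.arctan2(*(SH-k[:2])[::-1]); print('knob',m.sum(),k,'ang',a); return k,a
E
python3 - <<'E'
from a import *
effector.release(); L(); env.movel(P(SH,.20),rate=.2)
w,p=cloud(); np.save('w.npy',w); z=w[...,2]; m=(np.hypot(w[...,0]-SH[0],w[...,1]-SH[1])<.03)&(z>.11)&(z<.15); print('hubtop',rect(w[m][:,:2]),np.median(z[m]))
knob()
print(pick(np.array([.598,-.112])))
E
```

```text
67.6 w 0.0918 gf 0.0 [0.4565 0.303  0.087 ] [ 0.1 -0.1  0.1]
hubtop [456.4 302.5  31.3  29.7   0.6] 0.1321571265193472
knob 304 [0.39200435 0.30252271 0.1472154 ] ang 0.007400222487536175
cup 759 596.6 -114.2 r 31.0
grasp 72.63 w 0.0004 gf 0.0 [ 0.5966 -0.1142  0.012 ] [-0.7  0.   0.1]
lift 73.01 w 0.0004 gf 0.0 [ 0.5973 -0.1144  0.031 ] [-0.5 -1.5 -0.3]
False
```

The crank is fully down, hub top at 132 mm. The cup grasp closed on nothing, so I'll lift, re-measure and retry more softly.

```bash
python3 - <<'E'
from a import *
c=np.array(env.sense()['ee_pos'][:2])
env.movel(P(c,.19),rate=.25); effector.release(); L()
w,p=cloud(); z=w[...,2]; c,r=findcup(c)
m=(np.hypot(w[...,0]-c[0],w[...,1]-c[1])<.02)&(z>.0)&(z<.06); print('fill z',np.median(z[m]),np.median(p[m],0))
env.movel(P(c,.05),rate=.25); env.movel(P(c,.010),rate=.1); L('down')
for q in (3,4):
    effector.grasp(q); s=L(q)
for zz in (.014,.02,.03): env.movel(P(c,zz),rate=.05); s=L(zz)
E
```

```text
75.17 w 0.0922 gf 0.0 [ 0.5973 -0.1144  0.19  ] [-0.   0.   0.4]
cup 738 596.9 -114.3 r 31.0
fill z 0.029095958501114932 [229. 226. 136.]
down 76.53 w 0.0917 gf 0.0 [ 0.5967 -0.1141  0.0095] [0.3 0.6 0.2]
3 77.88 w 0.0007 gf 0.0 [ 0.5969 -0.1143  0.01  ] [-0.3 -0.3  0.8]
4 78.09 w 0.0006 gf 0.0 [ 0.5969 -0.1143  0.01  ] [-0.1 -0.8 -0.8]
0.014 78.34 w 0.0004 gf 0.0 [ 0.5972 -0.1144  0.0144] [-0.2 -0.2  0.5]
0.02 78.61 w 0.0003 gf 0.0 [ 0.5972 -0.1144  0.0205] [-1.  -0.5  0.1]
0.03 78.96 w 0.0005 gf 0.0 [ 0.5972 -0.1144  0.0305] [ 0.2 -0.1  1. ]
```

No contact force and no cup motion suggests the fingertips really sit higher than the reported TCP. I'll measure the shut fingertips in the wrist depth.

```bash
python3 - <<'E'
from a import *
c=np.array(env.sense()['ee_pos'][:2]); env.movel(P(c,.15),rate=.25)
s=L(); w,p=cloud('tips.png')
q=(w-np.array(s['ee_pos']))@np.array(s['tcp_rot'])   # tool coordinates
for v in range(200,300,4): print(v,[np.round(q[v,u]*1000).astype(int).tolist() if q[v,u,0]==q[v,u,0] else None for u in (313,333)],p[v,313])
cv2.imwrite('pics/tips.png',p[120:330,200:450,::-1].repeat(2,0).repeat(2,1))
E
```

```text
79.59 w 0.0008 gf 0.0 [ 0.5963 -0.1149  0.1489] [-0.4 -0.5  0.3]
200 [[-16, -11, 121], [-16, 11, 121]] [225 209 117]
204 [[-21, -11, 123], [-21, 12, 124]] [215 195 109]
208 [[-24, -10, 117], [-24, 11, 118]] [103 101  97]
212 [[-27, -10, 112], [-27, 11, 112]] [217 213 210]
216 [[-43, -12, 149], [-43, 13, 148]] [182 180 175]
220 [[-48, -12, 149], [-48, 13, 148]] [180 179 174]
224 [[-53, -12, 149], [-53, 13, 148]] [104 103 100]
228 [[9, -6, -39], [9, 6, -40]] [50 50 43]
232 [[10, -5, -49], [10, 6, -48]] [52 51 45]
236 [[10, -5, -54], [10, 5, -54]] [52 50 44]
240 [[10, -5, -60], [10, 5, -60]] [48 45 40]
244 [[9, -5, -65], [10, 5, -67]] [34 34 31]
248 [[10, -5, -71], [11, 5, -72]] [30 29 26]
252 [[11, -4, -77], [11, 5, -77]] [27 24 24]
256 [[11, -4, -81], [10, 5, -81]] [27 27 24]
260 [[11, -4, -85], [11, 4, -86]] [23 24 22]
264 [[11, -4, -90], [11, 4, -90]] [21 21 18]
268 [[10, -4, -93], [10, 4, -93]] [20 19 17]
272 [[10, -4, -95], [10, 4, -97]] [14 16 13]
276 [[10, -4, -100], [10, 4, -100]] [12 13 11]
280 [[9, -4, -100], [8, 4, -100]] [14 12 13]
284 [[7, -4, -100], [7, 4, -100]] [18 16 16]
288 [[5, -4, -100], [5, 4, -100]] [16 18 17]
292 [[26, -3, -138], [27, 3, -139]] [16 15 18]
296 [[27, -2, -140], [26, 3, -140]] [25 24 25]
```

View pics/tips.png

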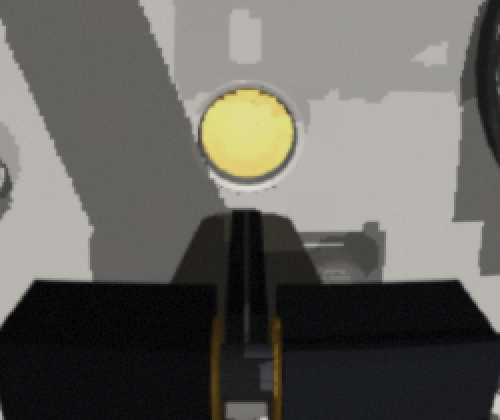

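The picture shows the shut fingers ending at crop (247,212), and the depth puts the tips about 37 mm short of the reported TCP. So every z command must go 37 mm lower, which explains all the misses. I'll add the correction and pick the cup.

```bash
cat >> a.py <<'E'
D=.037
P=lambda xy,z: np.array([xy[0],xy[1],z-D])   # z = height of the real finger tips
BAY=np.array([.4815,.1292])
def pick(xy,yaw=np.pi,q=12):
    env.reach(P(xy,.2),R(yaw)); c,r=findcup(xy)
    if not 27<r<35: print('bad fit'); return False
    env.movel(P(c,.06),R(yaw),rate=.3); env.movel(P(c,.014),rate=.12)
    effector.grasp(q); L('grasp'); env.movel(P(c,.04),rate=.12); s=L('lift'); return s['gripper_width']>.045
def place():
    c=np.array(env.sense()['ee_pos'][:2]); env.movel(P(c,.15),rate=.25)
    env.reach(P(BAY,.15),R(np.pi+SY)); L('bay'); env.movel(P(BAY,.075),rate=.15); env.movel(P(BAY,.0605),rate=.04); L('down')
    effector.release(); env.movel(P(BAY,.16),rate=.2)
E
python3 - <<'E'
from a import *
effector.release()
if pick(np.array([.597,-.114])): place(); L('done'); pr('cup0_c')
E
```

```text
cup 863 596.9 -114.3 r 30.9
grasp 83.12 w 0.0538 gf 12.0 [ 0.5971 -0.1144 -0.0228] [-0.7  0.3  1. ]
lift 83.49 w 0.0536 gf 12.0 [ 0.5975 -0.1145  0.0037] [-1.2 -0.5  0.2]
bay 85.13 w 0.0542 gf 12.0 [0.4822 0.1279 0.1125] [ 0.3  0.3 -0.7]
down 86.3 w 0.0536 gf 12.0 [0.4814 0.1293 0.0234] [-0.8  0.5  0.6]
done 87.65 w 0.092 gf 0.0 [0.481  0.1285 0.1223] [ 0.2  0.3 -0. ]
cup0_c [(0.84, [0.5961, -0.1163, 0.0155])]
```

```bash
cat >> a.py <<'E'
def kpos(a): return SH-.065*np.array([np.cos(SY+a),np.sin(SY+a)])
def turn(n=24,q=8):
    env.reach(P(kpos(0),.175),R(np.pi+SY)); k,a=knob()
    env.movel(P(kpos(a-SY),.113),rate=.15); effector.grasp(q); L('knob')
    mx=0
    for i in range(1,n+1):
        env.movel(P(kpos(2*np.pi*i/n),.113),rate=.15); s=env.sense(); mx=max(mx,np.linalg.norm(s['wrist_force']))
        if mx>30 or s['gripper_width']<.01: print('STOP',i); break
    L('turned'); print('maxF',mx); env.pause(.2); effector.release(); env.movel(P(env.sense()['ee_pos'][:2],.175),rate=.2); knob()
E
python3 - <<'E'
from a import *
viewer.read_camera('top'); pr('cup0_c','cup1_c',cam='top')
turn()
viewer.read_camera('top'); pr('cup0_c','cup1_c',cam='top'); L()
E
```

```text
cup0_c []
cup1_c [(0.67, [0.4604, 0.3026, 0.064]), (0.52, [0.4631, -0.2226, 0.0165]), (0.52, [0.7173, -0.3285, 0.0228])]
knob 546 [0.38864271 0.30203889 0.14667942] ang 0.014162688085500724
knob 90.38 w 0.0174 gf 8.0 [0.3915 0.3021 0.076 ] [ 0.9  0.4 -0.8]
turned 96.77 w 0.0176 gf 8.0 [0.3927 0.3025 0.0761] [ 0.9  0.3 -0.9]
maxF 8.13307885244461
knob 550 [0.38745562 0.3029739  0.1464874 ] ang 0.0003780086630879208
cup0_c []
cup1_c [(0.89, [0.7175, -0.3281, 0.0212]), (0.64, [0.4638, -0.2178, 0.0207])]
 98.78 w 0.0919 gf 0.0 [0.3909 0.3018 0.137 ] [-0.7 -0.6 -0.5]
```

```bash
cat >> a.py <<'E'
def topcloud():
    p,d=viewer.read_camera('top'); i=viewer.camera_info('top'); k=i['intrinsics']; v,u=np.mgrid[:400,:640]
    return np.stack([(u-k[0,2])/k[0,0]*d,-(v-k[1,2])/k[1,1]*d,-d],-1)@i['rotation'].T+i['eye'],p
def bayz():
    w,p=topcloud(); m=np.hypot(w[...,0]-.483,w[...,1]-.129)<.022; print('bay z',np.percentile(w[m][:,2],[5,50,95]).round(3),np.median(p[m],0)); return w,p
E
python3 - <<'E'
from a import *
w,p=bayz(); cv2.imwrite('pics/t6.png',cv2.resize(p[100:270,210:460,::-1],None,fx=3.2,fy=3.2,interpolation=cv2.INTER_CUBIC))
z=np.percentile(w[np.hypot(w[...,0]-.483,w[...,1]-.129)<.022][:,2],95)
if z<.055 and pick(np.array([.464,-.22])): place(); L('done'); bayz()
E
```

```text
bay z [0.04  0.045 0.05 ] [7. 8. 7.]
cup 687 468.6 -219.6 r 31.1
grasp 102.6 w 0.0539 gf 12.0 [ 0.4687 -0.2197 -0.0229] [-0.1 -0.7  1.6]
lift 102.97 w 0.0544 gf 12.0 [ 0.4688 -0.22    0.0032] [-0.  -0.4 -0.9]
bay 104.88 w 0.054 gf 12.0 [0.4817 0.1278 0.1124] [-0.1 -0.1 -0.4]
down 106.04 w 0.0544 gf 12.0 [0.4814 0.1293 0.0234] [0.5 0.6 0.2]
done 107.4 w 0.0917 gf 0.0 [0.481  0.1285 0.1223] [ 1.1 -0.4 -1.1]
bay z [0.524 0.529 0.551] [27. 49. 50.]
```

View pics/t6.png

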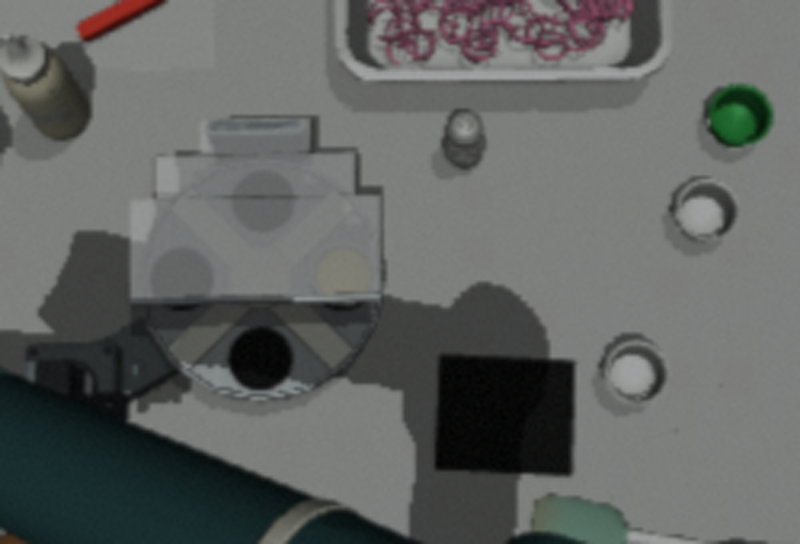

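The picture shows the yellow cup under the cover at crop (343,272), an empty pocket in the bay at (260,357) before the second cup went in, and the salt shaker untouched. Turn, load the third cup, and turn again.

```bash
python3 - <<'E'
from a import *
turn(); w,p=bayz()
z=np.percentile(w[np.hypot(w[...,0]-.483,w[...,1]-.129)<.022][:,2],95)
if z<.055 and pick(np.array([.628,-.29])): place(); turn(); bayz(); L('done')
E
```

```text
knob 551 [0.38742433 0.30321978 0.14671597] ang -0.003181787478358546
knob 109.97 w 0.0177 gf 8.0 [0.3915 0.3032 0.076 ] [-0.6  0.5  0.9]
turned 116.38 w 0.0175 gf 8.0 [0.3921 0.3022 0.076 ] [ 0.2 -1.1  0.3]
maxF 5.893193784198303
knob 549 [0.38797923 0.30294691 0.14653455] ang 0.000774844639274714
bay z [0.04  0.045 0.051] [7. 7. 7.]
cup 704 623.9 -292.3 r 31.1
grasp 122.41 w 0.0556 gf 12.0 [ 0.624  -0.2924 -0.0227] [-1.1 -0.3  1.5]
lift 122.78 w 0.0558 gf 12.0 [ 0.6248 -0.2926  0.0045] [ 0.5 -0.4 -0.4]
bay 125.0 w 0.0558 gf 12.0 [0.4823 0.1283 0.1129] [ 0.2 -0.4  0.1]
down 126.17 w 0.0554 gf 12.0 [0.4814 0.1293 0.0234] [-0.9  0.9 -0.9]
knob 546 [0.38798141 0.30311503 0.14654995] ang -0.0016788472148296955
knob 130.03 w 0.0177 gf 8.0 [0.3915 0.3031 0.076 ] [-0.3  0.4 -0.7]
turned 136.43 w 0.0176 gf 8.0 [0.3922 0.3022 0.076 ] [-1.5  0.4  0.8]
maxF 5.688696659903228
knob 540 [0.38835321 0.30295921 0.14652929] ang 0.0005985956524771327
bay z [0.04  0.045 0.05 ] [8. 8. 8.]
done 138.34 w 0.0916 gf 0.0 [0.3911 0.3015 0.1371] [ 0.5 -0.2 -0.8]
```

All cups are wound under the cover and the bay is empty. Now the crank goes back on its mat.

```bash
python3 - <<'E'
from a import *
env.movel(P(SH,.175),rate=.2); env.movel(P(SH,.095),rate=.15); effector.grasp(15); L('hub')
env.movel(P(SH,.18),rate=.06); L('off')
M=np.array([.444,-.098])
env.movel(P(M,.18),R(np.pi+.276),rate=.15); env.movel(P(M,.05),rate=.15); env.movel(P(M,.0335),rate=.04); L('mat')
effector.release(); env.movel(P(M,.2),rate=.2); crank()
env.reach(P([.45,-.32],.25),R(np.pi)); env.pause(.5)
save('scene','end.png')
pr('crank_socket','salt_shaker','cup0_c','cup1_c','pocket0',cam='scene')
w,p=bayz(); L(); a=cv2.imread('pics/end.png')[100:340,200:460]; b=p[100:270,210:460,::-1]
cv2.imwrite('pics/end2.png',np.vstack([cv2.resize(a,(400,370))[:, :],cv2.resize(b,(400,230))]) if 0 else np.hstack([cv2.resize(a,(400,370)),cv2.resize(b,(400,370))]))
E
```

```text
hub 140.44 w 0.0309 gf 14.9 [0.4565 0.3029 0.058 ] [-0.2 -0.8  0.6]
off 142.01 w 0.0309 gf 14.9 [0.4563 0.3028 0.1426] [ 0.6  0.  -3.4]
mat 146.42 w 0.031 gf 15.0 [ 0.4439 -0.0978 -0.0036] [ 0.8 -0.  -2.2]
hub [443.5 -98.   31.   31.3  15.2] knob [ 381.8 -115.1   17.2   17.6   50.5] 0.08796471333247528 yaw 0.265
crank_socket [(0.75, [0.4451, -0.0931, 0.0056])]
salt_shaker [(0.73, [0.6909, -0.0623, -0.0074])]
cup0_c [(0.43, [0.5606, 0.2078, 0.0657])]
cup1_c [(0.47, [0.7199, -0.3284, 0.0142])]
pocket0 [(0.75, [0.4872, 0.1295, 0.0479]), (0.74, [0.5565, 0.0524, 0.0452]), (0.64, [0.3824, -0.1155, 0.064]), (0.56, [0.5565, 0.2025, 0.0479])]
bay z [0.04  0.045 0.05 ] [14. 14. 14.]
 150.2 w 0.0921 gf 0.0 [ 0.45  -0.32   0.213] [ 0.5 -0.6 -0.3]
```

View pics/end2.png

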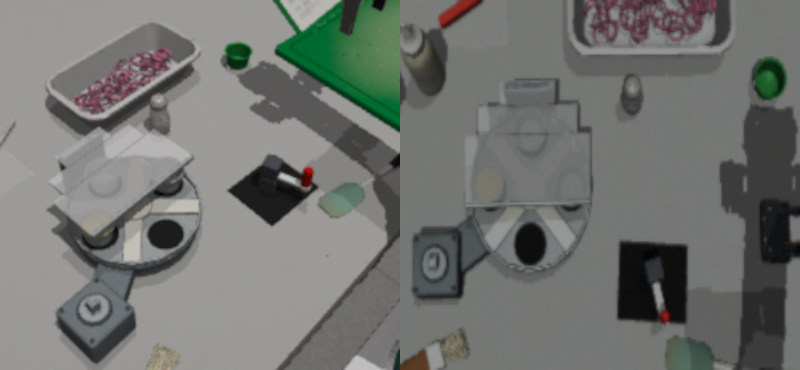

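The final picture shows the crank upright on its mat at right-hand (655,285) and the empty pocket square in the bay at (530,243). The three cups are under the cover at (489,185), (530,137) and (573,185).

```bash
python3 -c "
from a import *
print(workorder.finish_job())"
```

```text
the job is handed in; nothing more can be done
None
```

Job handed in at about 150 s: all three cups are under the cover, an empty pocket stands square in the bay, the crank is upright on its mat, and the salt shaker was left where it is; the first crank and cup grasps missed because the fingertips sit about 37 mm short of the reported TCP, and one released the crank about 15 mm above its mat, but it landed upright.

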